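# Staples from the push-to-open supply box

### The job

The stapler has run out. Press the lid of the grey supply box down at the spot near its front edge until the latch clicks, keep your hand on the lid as it springs up and ease it slowly open (it must never fly up), then take out the blue box of staples and lay it flat, same side up, in the green tray. Leave the lid standing open and do not disturb the stapler, the mug or the mouse.

Things in the scene. Friction and masses are not known exactly. Their poses are not given: they have to be found in the camera images.
- supply_box: Grey desk supply box, fixed, 160 (x) x 220 (y) x 64 mm high, walls 6 mm, felt inner floor 16 mm above the desk. Origin: centre of its underside; z up, -x its front, +x its rear (hinge). A white lid without handle, 149 x 205 x 8 mm, lies between the walls, its top 67 mm above the desk when shut. Inside at the middle of the front wall: a black latch case, 26 mm deep, 24 wide, top at 46 mm.
- lid (a joint): Lid angle, rad: 0 latched, -0.06 pressed to its stop, 1.57 upright, about 2.15 at rest open, leaning to the rear. Pressing the spot down 3 to 5 mm (-0.025 to -0.04, about 4 N; hard stop at 7.5 mm) unlatches it for good. A spring then drives it up (3 N at the spot, 1 N near upright). Let go low it flies up at 4 rad/s; let go past upright it settles by itself at about 1 rad/s.
- press_spot (a point): Centre of a flat silver disc (22 mm, black rim) on the lid's outer face, midway across, 125 mm from the hinge line and 24 mm from the free front edge. It moves with the lid. The outer face lies 7 mm outside the plane through the hinge line. Shut fingers pointing down can press here and stay on the lid as it rises.
- hinge_line (a point): Middle of the lid's hinge axis, which runs along the supply box's y, 76 mm behind the box's centre and 60 mm above the desk.
- staples_box: Loose blue cardboard box of staples, 36 (x) x 62 (y) x 22 mm (z), about 60 g. Origin: centre of its underside, z up. It lies flat near the middle of the supply box's floor, its long side roughly at right angles to the hinge line, so it can be gripped over its 36 mm width with the fingers spread parallel to the hinge line.
- tray: Green open desk tray, fixed, 170 (x) x 150 (y) x 18 mm outside, walls and floor 5 mm thick. Origin at the centre of its underside, z up.
- stapler: Bystander: black stapler, 135 x 36 x 50 mm, loose on the desk. Origin at the centre of its underside.
- mug: Bystander: red mug, 84 x 123 x 91 mm, loose on the desk. Origin at its underside.
- mouse: Bystander: black computer mouse, 108 x 57 x 38 mm, loose on the desk. Origin at the centre of its underside.

How it is judged:
On the way, in this order (a step that is already met when the one before it is completed fails the run):
1. the lid is pressed down until the latch clicks (value of joint lid below -0.012 rad).
2. the lid has come up to stand open (value of joint lid above 1.5 rad), for 0.1 s.
At the end, for the whole second after the job is handed in: The box of staples lies flat (within 0.15 rad, same side up) and at rest on the tray's floor, wholly between its walls, and the lid stands open (beyond 1.5 rad) (x of staples_box in the frame of tray between -0.068 and 0.068 m and y of staples_box in the frame of tray between -0.06 and 0.06 m and z of staples_box in the frame of tray between 0 and 0.011 m and angle between staples_box's own z axis and vertical below 0.15 rad and linear speed of staples_box below 0.02 m/s and value of joint lid above 1.5 rad); the robot touches nothing.
It fails at once if the lid flies up (faster than 2.0 rad/s) (velocity of joint lid above 2 rad/s).
It fails at once if the stapler is disturbed (moved over 15 mm) (distance of stapler from where it was at the start of the episode above 0.015 m).
It fails at once if the mug is disturbed (moved over 15 mm) (distance of mug from where it was at the start of the episode above 0.015 m).
It fails at once if the mouse is disturbed (moved over 15 mm) (distance of mouse from where it was at the start of the episode above 0.015 m).
It also fails if it takes over 66 s, if anything falls off the work surface, if the arm or the gripper's body presses on something with over 40 N, if the wrist force passes 120 N, or if a joint passes its speed limit or range.

### The arm

A 6-joint arm with a two-finger parallel gripper is mounted at the origin on a cart in front of the work surface, level with it; the furniture and walls round the work are solid. World frame = base frame: x ahead of the robot, y to its left, z up, the work surface at z = 0. Lengths are in m, angles in rad, forces in N, time in s.
With the tool pointing down it reaches from about 0.25 to 0.8 m from the base axis. Payload 8.5 kg.
Tool frame: the origin (TCP) lies on the centre line of the jaws, within the pads' length; the fingertips stand robot.tips_ahead ahead of it and the grasp point (between the pads) lies 8 mm behind it (robot.tips_ahead is the distance from the TCP to the fingertips, in m); z points along the fingers, y is the line along which they close (so a half turn about z gives the same grasp; the last joint's range is limited). The gripper opens to 85 mm and grips with 20 to 120 N. Pads are 22 mm wide; open, the fingers measure 114 mm over their backs; the gripper's body (76 mm by 85 mm) begins 54 mm behind the grasp point. The pads swing forward as they close: fully open they stand 13 mm farther back than shut.
Start: joints at [-1.128, 0.238, -0.013, 1.319, 0, 1.571], TCP at [0.225, -0.474, 0.242] pointing down, gripper open.
Joint ranges: [-2.66, 2.66], [-1.03, 1.9], [-1.14, 1.46], [-1.82, 2.27], [-1.45, 1.34], [-3.14, 3.14]. Speed limits (rad/s): [2.22, 2.22, 2.79, 3.14, 3.14, 3.14].

### API

Orientations are given as a rotation vector (axis times angle).
In Python, from workcell import robot, optics gives the robot as it stands.
- The arm moves only by the tool send_rows, never from a script. Its argument "commands" is a list of rows, each a list of 3 entries, a list of its own where there are three numbers: the closure, from 0 (fully open) to 1 (shut), then the shift along the tool's x, y, z in mm, then the turn about the tool's z in rad. In form: [[grip, [x, y, z], spin], ...]. A call has 1 to 8 rows; each row shifts and turns the commanded pose from where the row before left it, along the tool's axes as they then stand; what a row does not reach is not made up. A row lasts 1/10 s, in which the tool goes at most 50 mm and 8.59 degrees, less where a joint would pass 70% of its speed; a pose out of reach is approached as far as the arm can. A call is refused whole if a number of a shift passes 50 or a number of a turn 0.15, either way. A call with a gripper value outside its range is refused whole. The fingers move at their own pace and stop on an object; "squeeze" is the grip in N (left out, the last holds). Time passes only in rows, so rows that do not move let the fingers close. It gives the time, the measured TCP pose, the force, the opening and the grip force at its end, in the units of the state.
- robot.observe(): the state, without advancing time (a new reading comes with each control period).
- optics.snapshot(name): name is "scene" or "side" or "wrist"; returns a dict with "frame" (384x512x3 uint8, red, green, blue), "depth" (384x512 float32, m along the optical axis (not along the pixel's ray), 0 where there is no reading), "vfov" (degrees; the focal length in pixels is half the picture's height over the tangent of half this angle, whatever the lens; pixels are square), "cx", "cy" (the principal point, pixels), "extrinsics" (4x4, takes a point from camera to world coordinates). Camera axes: x right, y down, z forward; pixel columns grow to the right and rows downward; lengths in m; the calibration is good to about 2 mm. A picture is of the moment at which its call begins.
- robot.hand_in(): hands the job in; it is judged then, once.
The state is a dict: "t": time; "q": joint angles; "joint_velocities": joint speeds; "effort": joint torques, N m; "position": TCP position; "tcp_rot": TCP orientation; "ft_force": force on the tool from outside, world axes, zero at the start; "ft_torque": the same for the moment, N m; "grip_width": finger opening in m; "grasp_force": force on a finger pad.
Only numpy, scipy, OpenCV 4.12 (cv2) and the standard library are available. Lean on these libraries where they do the work, as an engineer would, in place of code of your own. Each camera call takes 0.05 s, during which the arm holds its last target. There are 200 camera calls.

## Working session

There is one attempt and no reset: what is moved stays moved. The work goes in short steps, Python scripts to look and compute and a tool call to move; the robot and the scene stay as the last step left them, time stands still between calls to the robot, and variables do not carry over. Pictures are saved under pics/ and viewed, at most 10 in all, crops included, and the job is handed in when it is done.

Besides the shell and the picture viewer there is one more tool, called after ">>>" in YAML: its name, and indented under it one key for each argument. send_rows: Moves the arm, as the interface text tells. Its arguments: {"type":"object","properties":{"commands":{"type":"array","items":{"type":"array"}},"squeeze":{"type":"number"}},"required":["commands"]}

```bash
mkdir -p pics; ls; cat > h.py <<'E'
import numpy as np, cv2
from workcell import robot, optics
from scipy.spatial.transform import Rotation as R
def snap(n):
    s=optics.snapshot(n); s['f']=s['frame'].shape[0]/2/np.tan(np.radians(s['vfov'])/2); return s
def cloud(s):
    d=s['depth']; v,u=np.indices(d.shape)
    p=np.stack([(u-s['cx'])*d/s['f'],(v-s['cy'])*d/s['f'],d],-1); E=np.asarray(s['extrinsics'])
    w=p@E[:3,:3].T+E[:3,3]; w[d==0]=np.nan; return w
def ray(s,u,v,z):
    E=np.asarray(s['extrinsics']); r=E[:3,:3]@np.array([(u-s['cx'])/s['f'],(v-s['cy'])/s['f'],1]); o=E[:3,3]
    return o+r*(z-o[2])/r[2]
def save(s,n): cv2.imwrite('pics/'+n,s['frame'][:,:,::-1])
E
python3 - <<'E'
from h import *
a=snap('scene');b=snap('side')
cv2.imwrite('pics/1.png',cv2.resize(np.vstack([a['frame'],b['frame']])[:,:,::-1],(400,600)) if 0 else a['frame'][:,:,::-1]); save(b,'2.png')
for s in(a,b): print(np.round(s['extrinsics'],3),s['f'])
o=robot.observe(); print(o, robot.tips_ahead)
E
```

```text
pics
[[ 0.752 -0.283  0.595 -0.361]
 [-0.658 -0.29   0.695 -1.09 ]
 [-0.024 -0.914 -0.405  0.711]
 [ 0.     0.     0.     1.   ]] 450.6085809037436
[[-0.069  0.846 -0.528  1.373]
 [ 0.998  0.053 -0.046  0.049]
 [-0.01  -0.53  -0.848  1.394]
 [ 0.     0.     0.     1.   ]] 498.03676780293387
{'t': 0.1, 'q': array([-1.12797124e+00,  2.38743040e-01, -1.41610879e-02,  1.31918418e+00,
        5.57843713e-06,  1.57077202e+00]), 'joint_velocities': array([-0.00133883, -0.00143766,  0.00163257, -0.00206366,  0.00037873,
        0.00060338]), 'effort': array([ 2.86910772e-04, -5.39721859e+01,  3.46996701e+01,  1.34645155e-02,
       -9.48885855e-06, -1.52382188e-05]), 'position': array([ 0.22481181, -0.4740463 ,  0.24173367]), 'tcp_rot': array([-3.06366149e+00, -6.89678723e-01,  4.36932844e-04]), 'ft_force': array([-0.03158413,  0.24527811,  0.1010876 ]), 'ft_torque': array([ 0.00428497,  0.00280615, -0.02257759]), 'grasp_force': 0.0, 'grip_width': 0.0850921189920784} 0.011
```

View pics/1.png

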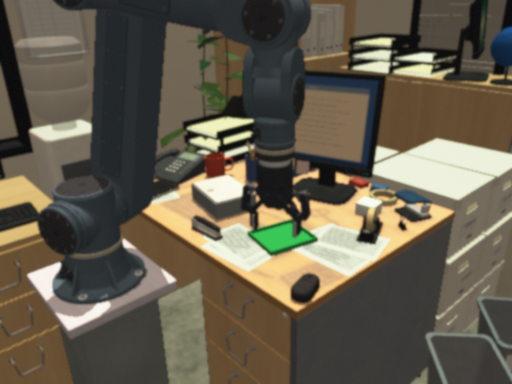

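View pics/2.png

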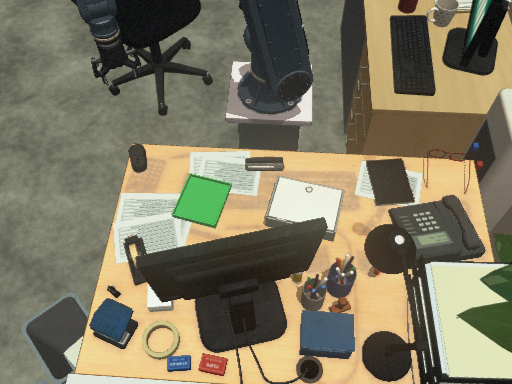

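The side view shows the white lid with its disc at (309,188), the green tray at (202,200), the stapler at (264,164) and the mouse at (138,157). The monitor stands behind the box, and the mug is at (215,163) in the scene view. Next I measure these.

```bash
cat > m.py <<'E'
from h import *
s=snap('side'); w=cloud(s); f=s['frame'].astype(int)
hsv=cv2.cvtColor(s['frame'],cv2.COLOR_RGB2HSV)
def rect(m,name,z):
    m=cv2.morphologyEx(m.astype(np.uint8),cv2.MORPH_OPEN,np.ones((3,3)))
    c=max(cv2.findContours(m,0,2)[0],key=cv2.contourArea)
    P=np.array([ray(s,u,v,z)[:2] for u,v in c[:,0]],np.float32)
    r=cv2.minAreaRect(P*1000); print(name,z,np.round(r[0]),np.round(r[1]),round(r[2],1)); return r
rect((hsv[...,0]>50)&(hsv[...,0]<75)&(hsv[...,1]>150),'tray',.018)
z=w[...,2]
reg=np.zeros(z.shape,bool); reg[165:245,255:350]=1
rect(reg&(z>.055)&(z<.08),'lid+box',.065)
rect(reg&(hsv[...,2]>200)&(hsv[...,1]<40)&(z>.055),'white',.067)
print('lid z',np.nanmedian(z[195:210,290:320]),'spot',ray(s,309,188.5,.067))
reg[:]=0; reg[150:178,238:290]=1; rect(reg&(z>.02),'stapler',.045)
reg[:]=0; reg[135:180,120:155]=1; rect(reg&(z>.012),'mouse',.03)
# tall things near box
for n in('side','scene'):
    w=cloud(snap(n)); m=(w[...,2]>.08)&(w[...,0]>.45)&(w[...,0]<1.0)&(abs(w[...,1])<.5)
    q=w[m]; 
    import collections
    H=collections.defaultdict(list)
    for p in q: H[(int(p[0]//.05),int(p[1]//.1))].append(p[2])
    print(n,{(round(k[0]*.05,2),round(k[1]*.1,1)):(len(v),round(min(v),2),round(max(v),2)) for k,v in sorted(H.items()) if len(v)>5})
cv2.imwrite('pics/3.png',cv2.resize(s['frame'][150:250,240:360,::-1],None,fx=5,fy=5,interpolation=2))
a=snap('scene'); cv2.imwrite('pics/4.png',cv2.resize(a['frame'][140:290,150:350,::-1],None,fx=4,fy=4,interpolation=2))
E
python3 m.py
```

```text
Traceback (most recent call last):
  File "m.py", line 9, in <module>
    rect((hsv[...,0]>50)&(hsv[...,0]<75)&(hsv[...,1]>150),'tray',.018)
    ~~~~^^^^^^^^^^^^^^^^^^^^^^^^^^^^^^^^^^^^^^^^^^^^^^^^^^^^^^^^^^^^^^
  File "m.py", line 6, in rect
    c=max(cv2.findContours(m,0,2)[0],key=cv2.contourArea)
ValueError: max() iterable argument is empty
```

```bash
sed -i "s/^rect((hsv.*/print(hsv[200,202],hsv[205,305],hsv[200,250]); rect((f[...,1]>f[...,0]+50)\&(f[...,1]>f[...,2]+40),'tray',.018)/" m.py; python3 m.py
```

```text
[ 63 141 192] [ 36  17 241] [ 18  95 207]
tray 0.018 [ 526. -191.] [144. 159.] 77.3
lid+box 0.065 [546. 139.] [218. 161.] 78.9
white 0.067 [548. 140.] [203. 152.] 78.7
lid z 0.06631059952945928 spot [0.49315265 0.15090783 0.067     ]
stapler 0.045 [377.  -1.] [ 33. 125.] 3.5
mouse 0.03 [ 373. -435.] [110.  55.] 11.6
side {(0.7, -0.4): (20, np.float64(0.08), np.float64(0.08)), (0.7, 0.2): (10, np.float64(0.26), np.float64(0.27)), (0.7, 0.3): (91, np.float64(0.26), np.float64(0.3)), (0.75, -0.4): (30, np.float64(0.08), np.float64(0.09)), (0.75, 0.1): (6, np.float64(0.08), np.float64(0.13)), (0.75, 0.2): (468, np.float64(0.08), np.float64(0.3)), (0.75, 0.3): (448, np.float64(0.26), np.float64(0.34)), (0.75, 0.4): (396, np.float64(0.08), np.float64(0.27)), (0.8, 0.0): (43, np.float64(0.13), np.float64(0.46)), (0.8, 0.1): (1076, np.float64(0.08), np.float64(0.46)), (0.8, 0.2): (280, np.float64(0.08), np.float64(0.29)), (0.8, 0.3): (1102, np.float64(0.23), np.float64(0.34)), (0.8, 0.4): (445, np.float64(0.08), np.float64(0.26)), (0.85, -0.1): (488, np.float64(0.27), np.float64(0.46)), (0.8
[... 1860 characters left out ...]
4(0.09), np.float64(0.35)), (0.8, 0.0): (642, np.float64(0.09), np.float64(0.45)), (0.8, 0.4): (125, np.float64(0.08), np.float64(0.17)), (0.85, -0.3): (478, np.float64(0.11), np.float64(0.31)), (0.85, -0.2): (1879, np.float64(0.11), np.float64(0.46)), (0.85, -0.1): (1808, np.float64(0.14), np.float64(0.46)), (0.85, 0.0): (256, np.float64(0.3), np.float64(0.46)), (0.85, 0.4): (120, np.float64(0.08), np.float64(0.17)), (0.9, -0.3): (1025, np.float64(0.12), np.float64(0.46)), (0.9, -0.2): (993, np.float64(0.22), np.float64(0.46)), (0.9, 0.4): (112, np.float64(0.08), np.float64(0.17)), (0.95, -0.3): (13, np.float64(0.39), np.float64(0.45)), (0.95, 0.4): (36, np.float64(0.08), np.float64(0.17))}
```

```bash
cat > d.py <<'E'
from h import *
s=snap('side'); im=s['frame'][175:200,295:325]; g=cv2.cvtColor(im,cv2.COLOR_RGB2GRAY)
m=(g<185).astype(np.uint8); m[:6]=0
n,l,st,c=cv2.connectedComponentsWithStats(m); print(st,c.round(1))
cv2.imwrite('pics/3.png',cv2.resize(s['frame'][150:250,240:360,::-1],None,fx=5,fy=5,interpolation=2))
for i in range(1,n):
    u,v=c[i]; print(ray(s,u+295,v+175,.067).round(4))
E
python3 d.py
```

```text
[[  0   0  30  25 665]
 [  5   6  25   6  64]
 [ 10  11   4   6  11]
 [ 14  12   4   6  10]] [[14.  12.4]
 [20.3  7.6]
 [11.4 13.5]
 [15.6 14.4]]
[0.4692 0.1708 0.067 ]
[0.4935 0.1425 0.067 ]
[0.4963 0.156  0.067 ]
```

View pics/3.png

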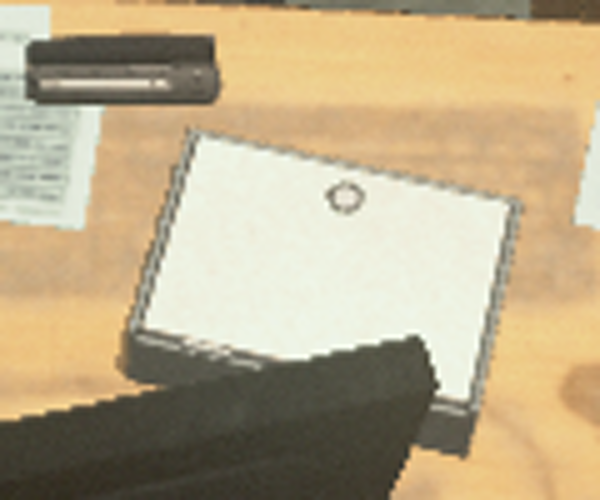

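Disc centre is at about (308.6,189.0) in full-image pixels, i.e. world (0.497, 0.150). Box yaw is about -11.3°. Now I move above it, closing the gripper.

>>> send_rows:
  commands:
    - [1,[32,-28,0],0]
    - [1,[32,-28,0],0]
    - [1,[32,-28,0],0]
    - [1,[32,-28,0],0]
    - [1,[32,-28,0],0]
    - [1,[32,-28,0],0]
    - [1,[32,-28,0],0]
    - [1,[32,-28,0],0]

```text
t: 1.2
position: [0.3606, -0.1607, 0.2426]
tcp_rot: [3.065, 0.689, 0.001]
ft_force: [1.2, -1.3, -1.2]
grip_width: 0.0004
grasp_force: 0.0
```

>>> send_rows:
  commands:
    - [1,[32,-28,0],0]
    - [1,[32,-28,0],0]
    - [1,[32,-28,0],0]
    - [1,[32,-28,0],0]
    - [1,[32,-28,0],0]
    - [1,[32,-28,0],0]
    - [1,[32,-28,0],0]
    - [1,[32,-28,0],0]

```text
t: 2.0
position: [0.496, 0.1517, 0.2424]
tcp_rot: [-3.065, -0.69, -0.001]
ft_force: [0.5, -0.3, -0.8]
grip_width: 0.0002
grasp_force: 0.0
```

>>> send_rows:
  commands:
    - [1,[0,0,20],0.13]
    - [1,[0,0,20],0.13]
    - [1,[0,0,20],0.13]
    - [1,[0,0,20],0.13]
    - [1,[0,0,20],0.119]
    - [1,[0,0,10],0]
    - [1,[0,0,0],0]

```text
t: 2.7
position: [0.5069, 0.0246, 0.1312]
tcp_rot: [-3.038, 0.018, 0.035]
ft_force: [0.4, -0.5, 0.2]
grip_width: -0.0002
grasp_force: 0.0
```

```bash
cat > o.py <<'E'
from h import *
import sys
o=robot.observe(); M=R.from_rotvec(o['tcp_rot']).as_matrix(); p=o['position']
print('t',o['t'],'pos',p.round(4),'x',M[:,0].round(3),'z',M[:,2].round(3),'F',o['ft_force'].round(1),'grip',o['grip_width'],o['grasp_force'])
# box frame coords of tip centre: origin hinge, x along box x, y, z
yaw=np.radians(-11.3); X=np.array([np.cos(yaw),np.sin(yaw)]);Y=np.array([-X[1],X[0]])
sp=np.array([.497,.150]); H=sp+.125*X
d=p[:2]-H; print('hinge',H.round(4),'tcp rel hinge x,y',(d@X).round(4),(d@Y).round(4),'tip z',p[2]-robot.tips_ahead)
if len(sys.argv)>3: print('move mm',(M.T@(np.array(list(map(float,sys.argv[1:4])))-p)*1000).round(1))
E
python3 o.py .501 .149 .085
```

```text
t 2.7 pos [0.5069 0.0246 0.1312] x [ 1.    -0.01  -0.024] z [-0.022  0.103 -0.994] F [ 0.4 -0.5  0.2] grip -0.00020884989768084932 0.0
hinge [0.6196 0.1255] tcp rel hinge x,y -0.0907 -0.121 tip z 0.1202325948395415
move mm [  -6.1 -118.9   58.9]
```

The arm is off the commanded pose, so I wait to see whether it settles.

>>> send_rows:
  commands:
    - [1,[0,0,0],0]
    - [1,[0,0,0],0]
    - [1,[0,0,0],0]
    - [1,[0,0,0],0]

```text
t: 3.1
position: [0.5081, 0.026, 0.1331]
tcp_rot: [-3.039, 0.013, 0.03]
ft_force: [0.8, -1.2, -0.4]
grip_width: -0.0
grasp_force: 0.0
```

```bash
python3 o.py .501 .149 .085; python3 -c "
from h import *
print(robot.observe()['q'].round(3),robot.observe()['joint_velocities'].round(3))"
```

```text
t 3.1 pos [0.5081 0.026  0.1331] x [ 1.    -0.008 -0.02 ] z [-0.019  0.103 -0.995] F [ 0.8 -1.2 -0.4] grip -4.2085712104111424e-05 0.0
hinge [0.6196 0.1255] tcp rel hinge x,y -0.0899 -0.1194 tip z 0.12209039849758373
move mm [  -7.  -117.3   60.6]
[-0.009  0.287 -0.242  1.063  0.103  3.141] [-0.004  0.003 -0.002 -0.001 -0.    -0.001]
```

Joint 6 is at its limit of 3.14, so I need the half-turned grasp. Spinning back.

>>> send_rows:
  commands:
    - [1,[0,0,-10],-0.15]
    - [1,[0,0,-10],-0.15]
    - [1,[0,0,0],-0.15]
    - [1,[0,0,0],-0.15]
    - [1,[0,0,0],-0.15]
    - [1,[0,0,0],-0.15]
    - [1,[0,0,0],-0.15]
    - [1,[0,0,0],-0.15]

```text
t: 3.9
position: [0.5083, 0.0236, 0.1527]
tcp_rot: [-2.516, -1.715, -0.064]
ft_force: [0.2, -0.7, -0.0]
grip_width: -0.0001
grasp_force: 0.0
```

```bash
python3 o.py .501 .149 .085; python3 -c "
from h import *
print(robot.observe()['q'].round(3),robot.observe()['joint_velocities'].round(3))"
```

```text
t 3.9 pos [0.5083 0.0236 0.1527] x [0.366 0.926 0.089] z [-0.02   0.103 -0.995] F [ 0.2 -0.7 -0. ] grip -0.00010344593223129995 0.0
hinge [0.6196 0.1255] tcp rel hinge x,y -0.0892 -0.1217 tip z 0.14171806054170002
move mm [107.5 -48.4  80.4]
[-0.013  0.273 -0.207  1.112  0.103  1.93 ] [-0.000e+00 -1.000e-03 -1.000e-03 -0.000e+00 -1.000e-03 -1.488e+00]
```

The tilt from the limit was kept in the commanded pose. I'll undo it the same way, mirrored at joint 6's lower limit.

>>> send_rows:
  commands:
    - [1,[0,0,0],-0.15]
    - [1,[0,0,0],-0.15]
    - [1,[0,0,0],-0.15]
    - [1,[0,0,0],-0.15]
    - [1,[0,0,0],-0.15]
    - [1,[0,0,0],-0.15]
    - [1,[0,0,0],-0.15]
    - [1,[0,0,0],-0.15]

```text
t: 4.7
position: [0.5083, 0.0236, 0.1527]
tcp_rot: [-1.122, -2.871, -0.137]
ft_force: [0.4, -0.5, 0.2]
grip_width: 0.0001
grasp_force: 0.0
```

>>> send_rows:
  commands:
    - [1,[0,0,0],-0.15]
    - [1,[0,0,0],-0.15]
    - [1,[0,0,0],-0.15]
    - [1,[0,0,0],-0.15]
    - [1,[0,0,0],-0.15]
    - [1,[0,0,0],-0.15]
    - [1,[0,0,0],-0.15]
    - [1,[0,0,0],-0.15]

```text
t: 5.5
position: [0.5083, 0.0236, 0.1527]
tcp_rot: [-0.707, 3.052, 0.164]
ft_force: [-0.6, -0.5, -1.0]
grip_width: -0.0002
grasp_force: 0.0
```

>>> send_rows:
  commands:
    - [1,[0,0,0],-0.15]
    - [1,[0,0,0],-0.15]
    - [1,[0,0,0],-0.15]
    - [1,[0,0,0],-0.15]
    - [1,[0,0,0],-0.15]
    - [1,[0,0,0],-0.15]
    - [1,[0,0,0],-0.15]
    - [1,[0,0,0],-0.15]

```text
t: 6.3
position: [0.5083, 0.0236, 0.1527]
tcp_rot: [-2.265, 2.081, 0.13]
ft_force: [-0.6, -0.7, 0.1]
grip_width: -0.0001
grasp_force: 0.0
```

>>> send_rows:
  commands:
    - [1,[0,0,0],-0.15]
    - [1,[0,0,0],-0.15]
    - [1,[0,0,0],-0.15]
    - [1,[0,0,0],-0.15]
    - [1,[0,0,0],-0.15]
    - [1,[0,0,0],-0.15]
    - [1,[0,0,0],-0.15]
    - [1,[0,0,0],-0.15]

```text
t: 7.1
position: [0.5083, 0.0236, 0.1527]
tcp_rot: [-3.011, 0.434, 0.052]
ft_force: [-0.8, -0.1, -0.6]
grip_width: -0.0001
grasp_force: 0.0
```

>>> send_rows:
  commands:
    - [1,[0,0,0],-0.15]
    - [1,[0,0,0],-0.13]
    - [1,[0,0,0],-0.13]
    - [1,[0,0,0],-0.13]
    - [1,[0,0,0],0]

```text
t: 7.6
position: [0.5003, 0.0944, 0.1528]
tcp_rot: [-3.082, -0.241, 0.004]
ft_force: [-0.0, -0.0, -1.0]
grip_width: -0.0
grasp_force: 0.0
```

```bash
python3 o.py .501 .149 .085; python3 -c "
from h import *
print(robot.observe()['q'].round(3),robot.observe()['joint_velocities'].round(3))"
```

```text
t 7.6 pos [0.5003 0.0944 0.1528] x [0.988 0.156 0.002] z [-0.006  0.05  -0.999] F [-0. -0. -1.] grip -3.1827574034104313e-05 0.0
hinge [0.6196 0.1255] tcp rel hinge x,y -0.1109 -0.0539 tip z 0.14178399610469425
move mm [  9.1 -50.4  70.4]
[ 0.157  0.257 -0.225  1.087  0.05  -3.141] [-0.06   0.004  0.005  0.01  -0.004  0.001]
```

>>> send_rows:
  commands:
    - [1,[0,0,0],-0.12]
    - [1,[0,0,0],-0.12]
    - [1,[0,0,0],-0.12]
    - [1,[0,0,0],0]

```text
t: 8.0
position: [0.472, 0.1827, 0.1526]
tcp_rot: [3.06, 0.594, 0.02]
ft_force: [0.1, -0.6, -0.0]
grip_width: -0.0001
grasp_force: 0.0
```

```bash
python3 o.py .501 .149 .085; python3 -c "
from h import *
print(robot.observe()['q'].round(3),robot.observe()['joint_velocities'].round(3))"
```

```text
t 8.0 pos [0.472  0.1827 0.1526] x [0.927 0.374 0.008] z [ 0.017 -0.021 -1.   ] F [ 0.1 -0.6 -0. ] grip -6.109534261120718e-05 0.0
hinge [0.6196 0.1255] tcp rel hinge x,y -0.1559 0.0272 tip z 0.14162402059099571
move mm [13.7 40.3 68.8]
[ 0.385  0.248 -0.238  1.077 -0.026 -3.141] [-0.061  0.002  0.001 -0.    -0.002 -0.   ]
```

Tilt is now only 1.5°. Now I spin to the half-turned grasp orientation.

>>> send_rows:
  commands:
    - [1,[0,0,0],0.15]
    - [1,[0,0,0],0.15]
    - [1,[0,0,0],0.15]
    - [1,[0,0,0],0.15]
    - [1,[0,0,0],0.15]
    - [1,[0,0,0],0.15]
    - [1,[0,0,0],0.15]
    - [1,[0,0,0],0.15]

```text
t: 8.8
position: [0.4734, 0.1792, 0.1526]
tcp_rot: [2.863, -1.261, 0.038]
ft_force: [-0.1, -0.2, -0.5]
grip_width: 0.0001
grasp_force: 0.0
```

>>> send_rows:
  commands:
    - [1,[0,0,0],0.15]
    - [1,[0,0,0],0.15]
    - [1,[0,0,0],0.15]
    - [1,[0,0,0],0.15]
    - [1,[0,0,0],0.15]
    - [1,[0,0,0],0.15]
    - [1,[0,0,0],0.15]
    - [1,[0,0,0],0.15]

```text
t: 9.6
position: [0.4734, 0.1792, 0.1526]
tcp_rot: [-1.656, 2.666, -0.043]
ft_force: [0.1, 0.1, 0.1]
grip_width: -0.0001
grasp_force: 0.0
```

>>> send_rows:
  commands:
    - [1,[0,0,0],0.15]
    - [1,[0,0,0],0.15]
    - [1,[0,0,0],0.15]
    - [1,[0,0,0],0.15]
    - [1,[0,0,0],0.15]
    - [1,[0,0,0],0.15]
    - [1,[0,0,0],0.15]
    - [1,[0,0,0],0.1]

```text
t: 10.4
position: [0.4734, 0.1792, 0.1526]
tcp_rot: [0.059, 3.123, -0.033]
ft_force: [-0.3, 1.1, -0.8]
grip_width: -0.0001
grasp_force: 0.0
```

```bash
python3 o.py .501 .149 .085; python3 -c "
from h import *
print(robot.observe()['q'].round(3),robot.observe()['joint_velocities'].round(3))"
```

```text
t 10.4 pos [0.4734 0.1792 0.1526] x [-0.999  0.038 -0.018] z [ 0.017 -0.022 -1.   ] F [-0.3  1.1 -0.8] grip -8.555845124255928e-05 0.0
hinge [0.6196 0.1255] tcp rel hinge x,y -0.1538 0.024 tip z 0.1415528030202107
move mm [-27.5 -27.7  68.7]
[ 0.377  0.248 -0.238  1.077 -0.026  0.415] [-0.     0.001  0.    -0.    -0.     0.948]
```

>>> send_rows:
  commands:
    - [1,[0,0,0],0.11]
    - [1,[0,0,0],0]
    - [1,[0,0,0],0]

```text
t: 10.7
position: [0.4733, 0.1795, 0.1525]
tcp_rot: [0.216, 3.115, -0.032]
ft_force: [-0.9, -0.1, 1.2]
grip_width: 0.0
grasp_force: 0.0
```

```bash
python3 o.py .501 .149 .085
```

```text
t 10.7 pos [0.4733 0.1795 0.1525] x [-0.99   0.138 -0.02 ] z [ 0.017 -0.022 -1.   ] F [-0.9 -0.1  1.2] grip 2.5814683243406263e-05 0.0
hinge [0.6196 0.1255] tcp rel hinge x,y -0.154 0.0242 tip z 0.14149736077854427
move mm [-30.2 -25.1  68.6]
```

>>> send_rows:
  commands:
    - [1,[0,0,0],0.059]
    - [1,[-11,-8,23],0]
    - [1,[-11,-8,23],0]
    - [1,[-10,-8,22],0]
    - [1,[0,0,0],0]
    - [1,[0,0,0],0]

```text
t: 11.3
position: [0.5007, 0.1483, 0.0856]
tcp_rot: [0.31, 3.108, -0.031]
ft_force: [-0.0, 0.7, 0.2]
grip_width: 0.0001
grasp_force: 0.0
```

```bash
python3 o.py .501 .149 .074
```

```text
t 11.3 pos [0.5007 0.1483 0.0856] x [-0.98   0.198 -0.02 ] z [ 0.016 -0.022 -1.   ] F [-0.   0.7  0.2] grip 0.00011878791888936193 0.0
hinge [0.6196 0.1255] tcp rel hinge x,y -0.1211 -0.0009 tip z 0.0745878480787602
move mm [ 0.   0.9 11.6]
```

>>> send_rows:
  commands:
    - [1,[0,0,3],0]
    - [1,[0,0,3],0]
    - [1,[0,0,2],0]
    - [1,[0,0,2],0]
    - [1,[0,0,1],0]
    - [1,[0,0,1],0]
    - [1,[0,0,0],0]
    - [1,[0,0,0],0]

```text
t: 12.1
position: [0.5012, 0.1485, 0.0736]
tcp_rot: [0.311, 3.107, -0.031]
ft_force: [-0.6, 2.7, 3.7]
grip_width: -0.0002
grasp_force: 1.6
```

```bash
python3 o.py .501 .149 .074; cat > l.py <<'E'
from h import *
s=snap('side'); w=cloud(s); g=s['frame']
H=np.array([.6196,.1255,.06]); yaw=np.radians(-11.3); X=np.array([np.cos(yaw),np.sin(yaw)]);Y=np.array([-X[1],X[0]])
for n,s in(('side',s),('scene',snap('scene'))):
    w=cloud(s)-H; x=w[...,:2]@X; y=w[...,:2]@Y; z=w[...,2]
    m=(s['frame'].min(-1)>150)&(abs(abs(y)-.065)<.03)&(z>-.02)&(z<.16)&(x>-.16)&(x<.05)&(np.hypot(x,z)>.05)
    a=np.arctan2(z[m],-x[m])-.007/np.hypot(x,z)[m]; print(n,m.sum(),np.percentile(a,[10,50,90]).round(3) if m.any() else '')
E
python3 l.py
```

```text
t 12.1 pos [0.5012 0.1485 0.0736] x [-0.98   0.198 -0.021] z [ 0.017 -0.021 -1.   ] F [-0.6  2.7  3.7] grip -0.00024408878828641406 1.6071994712547166
hinge [0.6196 0.1255] tcp rel hinge x,y -0.1206 -0.0007 tip z 0.06260429729176997
move mm [ 0.2  0.5 -0.4]
side 831 [-0.097 -0.048 -0.002]
scene 279 [-0.083 -0.058 -0.037]
```

```bash
python3 - <<'E'
import numpy as np
th=np.r_[0,np.arange(1,24)*.07]; r=131.6
C=np.c_[-r*np.cos(th)+7*np.sin(th), r*np.sin(th)+7*np.cos(th)]
D=np.diff(C,axis=0)  # box x, z -> tool x=-box x, tool z=-z
for t,c,d in zip(th[1:],C[1:],D): print(round(t,2),'TCP rel hinge',(c+[11,0]).round(1),'row',(-d).round(1))
E
```

```text
0.07 TCP rel hinge [-119.8   16.2] row [-0.8 -9.2]
0.14 TCP rel hinge [-118.3   25.3] row [-1.5 -9.1]
0.21 TCP rel hinge [-116.2   34.3] row [-2.1 -9. ]
0.28 TCP rel hinge [-113.5   43.1] row [-2.7 -8.8]
0.35 TCP rel hinge [-110.2   51.7] row [-3.3 -8.6]
0.42 TCP rel hinge [-106.3   60.1] row [-3.9 -8.4]
0.49 TCP rel hinge [-101.8   68.1] row [-4.5 -8.1]
0.56 TCP rel hinge [-96.8  75.8] row [-5.  -7.7]
0.63 TCP rel hinge [-91.2  83.2] row [-5.6 -7.4]
0.7 TCP rel hinge [-85.1  90.1] row [-6.1 -6.9]
0.77 TCP rel hinge [-78.6  96.6] row [-6.5 -6.5]
0.84 TCP rel hinge [-71.6 102.7] row [-7. -6.]
0.91 TCP rel hinge [-64.2 108.2] row [-7.4 -5.5]
0.98 TCP rel hinge [-56.5 113.2] row [-7.8 -5. ]
1.05 TCP rel hinge [-48.4 117.6] row [-8.1 -4.4]
1.12 TCP rel hinge [-40.  121.5] row [-8.4 -3.9]
1.19 TCP rel hinge [-31.4 124.8] row [-8.6 -3.3]
1.26 TCP rel hinge [-22.6 127.4] row [-8.8 -2.7]
1.33 TCP rel hinge [-13.6 129.5] row [-9. -2.]
1.4 TCP rel hinge [ -4.5 130.9] row [-9.1 -1.4]
1.47 TCP rel hinge [  4.7 131.6] row [-9.2 -0.8]
1.54 TCP rel hinge [ 13.9 131.8] row [-9.2 -0.1]
1.61 TCP rel hinge [ 23.2 131.2] row [-9.2  0.5]
```

>>> send_rows:
  commands:
    - [1,[0,0,-2],0]
    - [1,[0,0,-2],0]
    - [1,[-1,0,-6],0]
    - [1,[-1,0,-9],0]
    - [1,[0,0,0],0]

```text
t: 12.7
position: [0.5034, 0.1482, 0.0939]
tcp_rot: [0.312, 3.105, -0.031]
ft_force: [0.2, -0.7, 3.2]
grip_width: 0.0
grasp_force: 1.1
```

```bash
python3 o.py; python3 l.py
```

```text
t 12.7 pos [0.5034 0.1482 0.0939] x [-0.98   0.198 -0.023] z [ 0.019 -0.022 -1.   ] F [ 0.2 -0.7  3.2] grip 5.005636942902071e-06 1.1109656898770481
hinge [0.6196 0.1255] tcp rel hinge x,y -0.1183 -0.0005 tip z 0.08293033733461223
side 915 [0.067 0.118 0.164]
scene 232 [0.062 0.093 0.112]
```

The latch has opened and the hand holds the lid at about 0.12 rad with 3 N contact. Continuing along the arc.

>>> send_rows:
  commands:
    - [1,[-2,0,-9],0]
    - [1,[-2.5,0,-9],0]
    - [1,[-3.5,0,-8.5],0]
    - [1,[-4,0,-8.5],0]
    - [1,[-4.5,0,-8],0]
    - [1,[-5,0,-8],0]
    - [1,[-5.5,0,-7.5],0]
    - [1,[-6,0,-7],0]

```text
t: 13.6
position: [0.5345, 0.1431, 0.1594]
tcp_rot: [0.311, 3.107, -0.031]
ft_force: [0.8, -0.4, 0.5]
grip_width: -0.0
grasp_force: 0.5
```

```bash
python3 o.py; python3 l.py
```

```text
t 13.6 pos [0.5345 0.1431 0.1594] x [-0.98   0.198 -0.021] z [ 0.017 -0.022 -1.   ] F [ 0.8 -0.4  0.5] grip -2.134668540247753e-05 0.45930153828521725
hinge [0.6196 0.1255] tcp rel hinge x,y -0.0868 0.0006 tip z 0.14835225220058484
side 1058 [0.641 0.69  0.74 ]
scene 2 [0.675 0.678 0.681]
```

>>> send_rows:
  commands:
    - [1,[-6.5,0,-6.5],0]
    - [1,[-7,0,-6],0]
    - [1,[-7.5,0,-5.5],0]
    - [1,[-8,0,-5],0]
    - [1,[-8,0,-4.5],0]
    - [1,[-8.5,0,-4],0]
    - [1,[-8.5,0,-3.5],0]
    - [1,[-9,0,-2.5],0]

```text
t: 14.5
position: [0.5957, 0.1313, 0.1978]
tcp_rot: [0.311, 3.107, -0.031]
ft_force: [0.3, 0.1, -0.0]
grip_width: 0.0001
grasp_force: 0.2
```

```bash
python3 o.py; python3 l.py
```

```text
t 14.5 pos [0.5957 0.1313 0.1978] x [-0.98   0.198 -0.021] z [ 0.017 -0.022 -1.   ] F [ 0.3  0.1 -0. ] grip 8.410721959373594e-05 0.19035088538657874
hinge [0.6196 0.1255] tcp rel hinge x,y -0.0245 0.001 tip z 0.18675433576943726
side 55 [-0.011  1.241  1.271]
scene 5 [1.195 1.214 1.225]
```

>>> send_rows:
  commands:
    - [1,[-8,0,-2],0]
    - [1,[-8,0,-1.5],0]
    - [1,[-8,0,-1],0]
    - [1,[-8,0,0],0]
    - [1,[-7,0,0],0]
    - [1,[-7,0,0],0]
    - [1,[-6,0,0],0]
    - [1,[-4,0,0],0]

```text
t: 15.4
position: [0.6503, 0.1204, 0.203]
tcp_rot: [0.311, 3.107, -0.031]
ft_force: [-0.5, -0.8, -0.5]
grip_width: -0.0001
grasp_force: 0.1
```

```bash
python3 o.py; python3 -c "
from h import *
a=snap('scene'); cv2.imwrite('pics/4.png',cv2.resize(a['frame'][60:260,130:400,::-1],None,fx=2.9,fy=2.9))"
```

```text
t 15.4 pos [0.6503 0.1204 0.203 ] x [-0.98   0.198 -0.021] z [ 0.017 -0.022 -1.   ] F [-0.5 -0.8 -0.5] grip -0.00013494920631493105 0.11679323437419953
hinge [0.6196 0.1255] tcp rel hinge x,y 0.0312 0.001 tip z 0.19197124604286891
```

View pics/4.png

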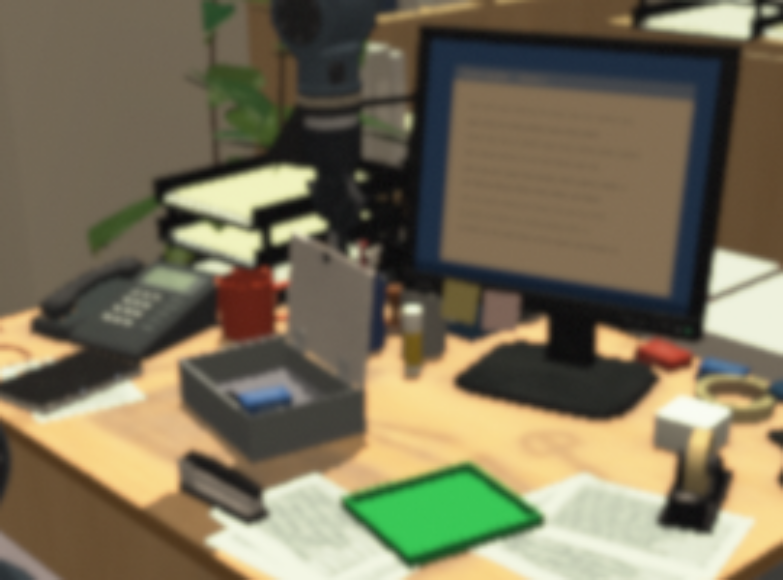

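The lid stands about upright with the fingers behind it, and the blue box is visible inside at crop (263,397). I ease a little further back, then lift clear and let the lid settle.

>>> send_rows:
  commands:
    - [1,[-5,0,0],0]
    - [1,[-5,0,0],0]
    - [1,[-1,0,-25],0]
    - [1,[0,0,-40],0]
    - [1,[0,0,-40],0]
    - [1,[0,0,-10],0]

```text
t: 16.05
position: [0.6596, 0.121, 0.3233]
tcp_rot: [0.311, 3.101, -0.028]
ft_force: [-1.1, 0.4, 0.3]
grip_width: -0.0003
grasp_force: 0.0
```

>>> send_rows:
  commands:
    - [0.3,[45,0,0],0]
    - [0.3,[45,0,0],0]
    - [0.3,[45,0,0],0]
    - [0.3,[30,0,0],0]
    - [0.3,[0,0,0],0]
    - [0.3,[0,0,0],0]

```text
t: 16.65
position: [0.497, 0.1537, 0.3153]
tcp_rot: [0.31, 3.106, -0.03]
ft_force: [0.5, 0.4, 0.3]
grip_width: 0.0596
grasp_force: 0.0
```

```bash
python3 o.py; python3 - <<'E'
from h import *
H=np.array([.6196,.1255,.06])
for n in('side','scene','wrist'):
    s=snap(n); f=s['frame'].astype(int); w=cloud(s)
    m=(f[...,2]>f[...,0]+40)&(f[...,2]>f[...,1]+15)&(w[...,0]>.46)&(w[...,0]<.63)&(abs(w[...,1]-.14)<.11)
    print(n,m.sum())
    if m.sum()>20:
        print(np.nanpercentile(w[m],[3,50,97],axis=0).round(4))
        c=max(cv2.findContours(m.astype(np.uint8),0,2)[0],key=cv2.contourArea); print('pix',cv2.minAreaRect(c))
        P=np.array([ray(s,u,v,.038)[:2]*1000 for u,v in c[:,0]],np.float32); print(cv2.minAreaRect(P))
        top=m&(w[...,2]>.033); t=w[top]; print('top',len(t),cv2.minAreaRect((t[:,:2]*1000).astype(np.float32)) if len(t)>5 else '', np.median(t[:,2]) if len(t) else '')
    if n=='wrist': save(s,'5.png')
E
```

```text
t 16.65 pos [0.497  0.1537 0.3153] x [-0.98   0.197 -0.022] z [ 0.018 -0.021 -1.   ] F [0.5 0.4 0.3] grip 0.0595748547770588 0.0
hinge [0.6196 0.1255] tcp rel hinge x,y -0.1257 0.0036 tip z 0.30431079583350046
side 170
[[0.5033 0.1155 0.032 ]
 [0.5341 0.1345 0.0372]
 [0.5622 0.1536 0.0429]]
pix ((302.9482727050781, 203.8793182373047), (10.956024169921875, 16.526885986328125), 21.801406860351562)
((532.8101806640625, 134.88119506835938), (35.00763702392578, 61.48164749145508), 72.1045150756836)
top 159 ((532.8233032226562, 134.52972412109375), (34.59042739868164, 63.9083137512207), 70.43448638916016) 0.03745094946646743
scene 79
[[0.496  0.1123 0.0322]
 [0.5251 0.1331 0.0357]
 [0.5538 0.1542 0.0386]]
pix ((220.61767578125, 196.47061157226562), (5.093247413635254, 16.97749137878418), 75.96376037597656)
((523.3718872070312, 127.82266235351562), (41.93134689331055, 62.632904052734375), 78.46060180664062)
top 73 ((526.8634643554688, 132.68099975585938), (39.55833435058594, 65.05551147460938), 75.71179962158203) 0.03596339702515994
wrist 1009
[[0.4983 0.1109 0.037 ]
 [0.526  0.131  0.039 ]
 [0.5567 0.1524 0.0406]]
pix ((248.67694091796875, 175.58462524414062), (26.295364379882812, 43.66022491455078), 7.125016689300537)
((527.7918090820312, 131.47312927246094), (35.771724700927734, 62.88343048095703), 71.38867950439453)
top 1003 ((528.2401733398438, 131.3675994873047), (35.806453704833984, 61.57581329345703), 71.40260314941406) 0.03904250098985618
```

View pics/5.png

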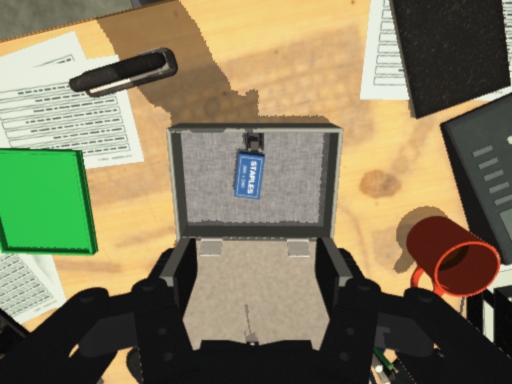

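The lid is standing open. The blue box lies at pixel (249,175) in the wrist view, its world centre about (0.530, 0.1325) and its long axis at -18.6°. Spin by 0.127 rad and move over it.

>>> send_rows:
  commands:
    - [0.3,[0,0,0],0.127]
    - [0.3,[0,0,30],0]
    - [0.3,[0,0,30],0]
    - [0.3,[0,0,30],0]
    - [0.3,[0,0,0],0]
    - [0.3,[0,0,0],0]

```text
t: 17.4
position: [0.499, 0.1513, 0.225]
tcp_rot: [0.509, 3.08, -0.03]
ft_force: [-0.4, 1.1, 0.3]
grip_width: 0.06
grasp_force: 0.0
```

```bash
python3 o.py .5295 .1325 .030
```

```text
t 17.4 pos [0.499  0.1513 0.225 ] x [-0.947  0.321 -0.022] z [ 0.016 -0.022 -1.   ] F [-0.4  1.1  0.3] grip 0.05998371957106161 0.0
hinge [0.6196 0.1255] tcp rel hinge x,y -0.1233 0.0017 tip z 0.21396803776097792
move mm [-30.6  -5.  195.8]
```

>>> send_rows:
  commands:
    - [0.3,[-15,-3,30],0]
    - [0.3,[-15.5,-2,30],0]
    - [0.3,[0,0,35],0]
    - [0.3,[0,0,35],0]
    - [0.3,[0,0,30],0]
    - [0.3,[0,0,20],0]
    - [0.3,[0,0,0],0]
    - [0.3,[0,0,0],0]

```text
t: 18.2
position: [0.5303, 0.1334, 0.0472]
tcp_rot: [0.508, 3.078, -0.028]
ft_force: [0.2, 0.0, -0.3]
grip_width: 0.0596
grasp_force: 0.0
```

```bash
python3 o.py .5295 .1325 .030; python3 - <<'E'
from h import *
s=snap('wrist'); f=s['frame'].astype(int)
m=(f[...,2]>f[...,0]+40)&(f[...,2]>f[...,1]+15)&(f[...,2]>80)
c=max(cv2.findContours(m.astype(np.uint8)[:330],0,2)[0],key=cv2.contourArea)
P=np.array([ray(s,u,v,.038)[:2]*1000 for u,v in c[:,0]],np.float32); print(cv2.minAreaRect(P))
save(s,'6.png')
E
```

```text
t 18.2 pos [0.5303 0.1334 0.0472] x [-0.947  0.321 -0.024] z [ 0.019 -0.021 -1.   ] F [ 0.2  0.  -0.3] grip 0.05958981644393563 0.0
hinge [0.6196 0.1255] tcp rel hinge x,y -0.0891 -0.0098 tip z 0.03619469878051565
move mm [ 0.8 -0.9 17.2]
((528.0718383789062, 131.79673767089844), (35.855281829833984, 63.39433670043945), 71.4600830078125)
```

View pics/6.png

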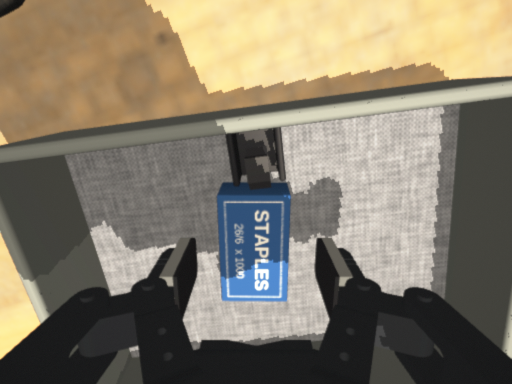

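The fingers straddle the box evenly (box at x≈254, fingers at 180 and 330). The front edge of the box is close to the latch, at pixel (258,182). I descend, grip, slide back slightly and lift.

>>> send_rows:
  commands:
    - [0.3,[0,-1,9],0]
    - [0.3,[0,0,8],0]
    - [0.3,[0,0,0],0]
    - [1,[0,0,0],0]
    - [1,[0,0,0],0]
    - [1,[0,0,0],0]
    - [1,[0,0,0],0]
    - [1,[0,0,0],0]
  squeeze: 35

```text
t: 19.05
position: [0.529, 0.1319, 0.0291]
tcp_rot: [0.508, 3.079, -0.029]
ft_force: [-0.6, -0.6, 3.3]
grip_width: 0.0355
grasp_force: 35.6
```

>>> send_rows:
  commands:
    - [1,[0,0,-2],0]
    - [1,[-4,0,0],0]
    - [1,[-4,0,0],0]
    - [1,[0,0,-15],0]
    - [1,[0,0,-30],0]
    - [1,[0,0,-40],0]
    - [1,[0,0,-40],0]
    - [1,[0,0,0],0]

```text
t: 19.85
position: [0.5372, 0.1327, 0.1611]
tcp_rot: [0.507, 3.072, -0.024]
ft_force: [0.6, 0.4, -0.6]
grip_width: 0.0353
grasp_force: 35.1
```

```bash
python3 o.py .526 -.191 .15; python3 -c "
from h import *
save(snap('wrist'),'7.png')"
```

```text
t 19.85 pos [0.5372 0.1327 0.1611] x [-0.947  0.321 -0.03 ] z [ 0.025 -0.02  -0.999] F [ 0.6  0.4 -0.6] grip 0.035319402708119126 35.07110059261322
hinge [0.6196 0.1255] tcp rel hinge x,y -0.0822 -0.0091 tip z 0.15011614772266
move mm [ -92.9 -310.    17.2]
```

View pics/7.png

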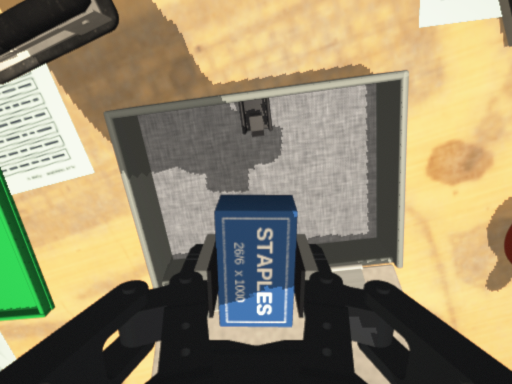

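The box of staples is held squarely, at pixels (217-297, 195-325). Carrying it to the tray.

>>> send_rows:
  commands:
    - [1,[-12,-38,0],0]
    - [1,[-12,-39,0],0]
    - [1,[-12,-39,0],0]
    - [1,[-12,-39,0],0]
    - [1,[-12,-39,0],0]
    - [1,[-11,-39,0],0]
    - [1,[-11,-39,0],0]
    - [1,[-11,-38,0],0]

```text
t: 20.7
position: [0.5219, -0.1931, 0.1614]
tcp_rot: [0.508, 3.081, -0.029]
ft_force: [1.3, 0.3, 0.4]
grip_width: 0.035
grasp_force: 35.1
```

>>> send_rows:
  commands:
    - [1,[0,0,30],0]
    - [1,[0,0,30],0]
    - [1,[0,0,30],0]
    - [1,[0,0,20],0]
    - [1,[0,0,0],0]
    - [1,[0,0,0],0]

```text
t: 21.3
position: [0.5241, -0.1937, 0.0522]
tcp_rot: [0.508, 3.081, -0.029]
ft_force: [0.3, 0.2, -0.3]
grip_width: 0.0352
grasp_force: 35.2
```

```bash
python3 o.py .526 -.191 .0195
```

```text
t 21.3 pos [ 0.5241 -0.1937  0.0522] x [-0.947  0.321 -0.021] z [ 0.015 -0.021 -1.   ] F [ 0.3  0.2 -0.3] grip 0.03517933858783738 35.159350633621216
hinge [0.6196 0.1255] tcp rel hinge x,y -0.0311 -0.3317 tip z 0.04117239846946105
move mm [-0.3  3.7 32.6]
```

>>> send_rows:
  commands:
    - [1,[0,1,10],0]
    - [1,[0,1,10],0]
    - [1,[0,1,7],0]
    - [1,[0,0,3],0]
    - [1,[0,0,2],0]
    - [1,[0,0,1],0]
    - [1,[0,0,0],0]
    - [1,[0,0,0],0]

```text
t: 22.1
position: [0.5263, -0.1917, 0.02]
tcp_rot: [0.508, 3.079, -0.029]
ft_force: [0.1, 0.0, -0.4]
grip_width: 0.035
grasp_force: 35.2
```

>>> send_rows:
  commands:
    - [1,[0,0,1],0]
    - [1,[0,0,1],0]
    - [1,[0,0,0],0]
    - [0.3,[0,0,0],0]
    - [0.3,[0,0,0],0]
    - [0.3,[0,0,0],0]
    - [0.3,[0,0,0],0]

```text
t: 22.8
position: [0.5261, -0.1917, 0.0177]
tcp_rot: [0.508, 3.08, -0.029]
ft_force: [0.1, 0.7, -0.4]
grip_width: 0.0597
grasp_force: 0.0
```

>>> send_rows:
  commands:
    - [0.3,[0,0,-20],0]
    - [0.3,[0,0,-40],0]
    - [0.3,[0,0,-40],0]
    - [0.3,[0,0,-40],0]
    - [0.3,[0,0,-40],0]
    - [0.3,[0,0,0],0]
    - [0.3,[0,0,0],0]

```text
t: 23.5
position: [0.5236, -0.1879, 0.1985]
tcp_rot: [0.507, 3.078, -0.03]
ft_force: [-0.2, -0.0, -0.5]
grip_width: 0.0596
grasp_force: 0.0
```

```bash
python3 o.py; python3 - <<'E'
from h import *
s=snap('side'); f=s['frame'].astype(int); w=cloud(s)
m=(f[...,2]>f[...,0]+40)&(f[...,2]>f[...,1]+15)&(w[...,0]<.65)&(w[...,0]>.4)&(w[...,2]<.06)
print(m.sum(),np.nanmedian(w[m],0) if m.any() else '')
save(snap('wrist'),'8.png'); save(snap('scene'),'9.png')
E
```

```text
t 23.5 pos [ 0.5236 -0.1879  0.1985] x [-0.947  0.321 -0.025] z [ 0.019 -0.022 -1.   ] F [-0.2 -0.  -0.5] grip 0.05962743989797017 0.0
hinge [0.6196 0.1255] tcp rel hinge x,y -0.0327 -0.3262 tip z 0.18746044384473612
138 [ 0.53566843 -0.19103208  0.02618707]
```

View pics/8.png

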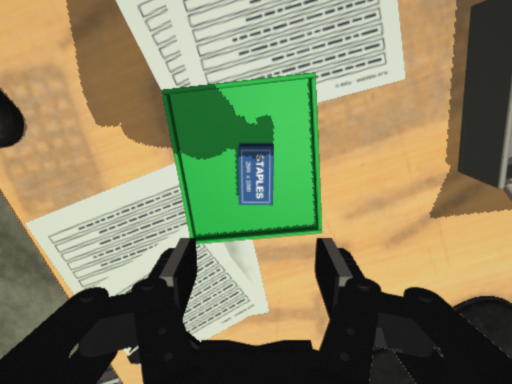

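View pics/9.png

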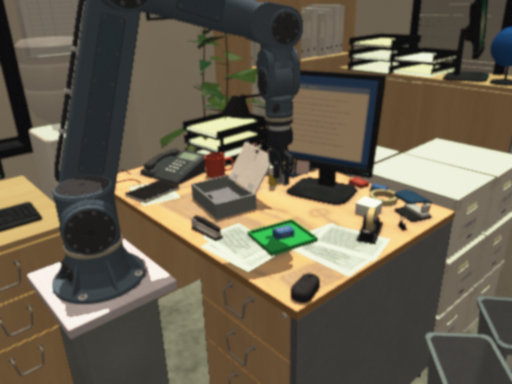

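The staples box lies flat near the middle of the tray (256,175 in the wrist view). In the scene view the lid stands open at (250,165), the bystanders are unmoved and the gripper is clear. Handing in.

```bash
python3 -c "
from h import *
print(robot.hand_in())"
```

```text
the job is handed in; nothing more can be done
None
```

The job is handed in, with no verdict returned: the latch clicked, the hand held the lid as it rose until just past upright, the staples lie flat, same side up, in the tray, and the lid stands open with the stapler, mug and mouse looking unmoved.

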